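# Dispense the round soap from the soap carousel

### The arm

A 6-joint arm with a two-finger parallel gripper is mounted at the origin on the work surface. World frame = base frame: x ahead of the robot, y to its left, z up, the work surface at z = 0. Lengths are in mm, angles in rad, forces in N, time in s.
With the tool pointing down it reaches from about 375 to 975 mm from the base axis. Payload 3.8 kg.
Tool frame: the origin (TCP) lies where the fingers leave the gripper's body, on its centre line; the fingertips stand 73 mm ahead of it and the grasp point (between the pads) lies 54 mm ahead of it; z points along the fingers, x is the direction in which the jaws open and shut, and the axes are right-handed (so a half turn about z gives the same grasp; the last joint's range is limited). The gripper opens to 85 mm and grips with 20 to 120 N. Pads are 22 mm wide; open, the fingers measure 114 mm over their backs; the gripper's body (76 mm by 85 mm) begins 54 mm behind the grasp point. The pads swing forward as they close: fully open they stand 13 mm farther back than shut.
Start: joints at [1.245, 0.264, 1.604, -0, 1.274, -0.037], TCP at [192.239, 647.042, 303.88] pointing down, gripper open.
Joint ranges: [-2.63, 2.63], [-0.94, 2.18], [0.31, 2.57], [-1.31, 4.45], [0, 2.66], [-2.55, 2.55]. Speed limits (rad/s): [2.57, 2.57, 3.14, 3.14, 3.14, 3.14].

### API

Orientations are given as [roll, pitch, yaw] about the fixed x, y, z axes, in that order (R = Rz(yaw) Ry(pitch) Rx(roll)).
In Python, from workcell import manip gives the robot as it stands. The module is installed in compiled form; this text tells all that it offers.
- The arm moves only by the shell command python3 -m jog 'ROWS' [FORCE]. ROWS is JSON, a list of rows, each an object of numbers: "dx", "dy", "dz": the shift along the tool's x, y, z in mm; "ax", "ay", "az": the turn, a rotation vector about the tool's x, y, z in rad; "claw": the closure, from -1 (fully open) to 1 (shut). In form: [{"dx": .., "dy": .., "dz": .., "ax": .., "ay": .., "az": .., "claw": ..}, ...]. A call has 1 to 8 rows; each row is the pose to reach, as a shift and turn from the pose commanded when the call began, along the tool's axes at that moment; what a row does not reach only later rows make up. A row lasts 1/10 s, in which the tool goes at most 50 mm and 8.59 degrees, less where a joint would pass 70% of its speed; a pose out of reach is approached as far as the arm can. A call with a gripper value outside its range is refused whole. The fingers move at their own pace and stop on an object; FORCE is the grip in N (left out, the last holds). Time passes only in rows, so rows that repeat a pose let the fingers close. It gives the time, the measured TCP pose, the force and the opening at its end, in the units of the state.
- manip.state(): the state, without advancing time (a new reading comes with each control period).
- manip.capture(name): name is "side" or "top"; returns the picture (420x560x3 uint8, red, green, blue); there is no depth.
- manip.calibration(name): a dict with "fovy" (degrees; the focal length in pixels is half the picture's height over the tangent of half this angle, whatever the lens; pixels are square), "cx", "cy" (the principal point, pixels), "k1" (the pictures are not rectified: a ray, as slopes to the right and down, at radius r is drawn at 1 + k1 r^2 times it, then the intrinsics apply), "R" (3x3) and "t" (3): a world point X has camera coordinates R X + t. Camera axes: x right, y down, z forward; pixel columns grow to the right and rows downward; lengths in mm; the calibration is good to about 2 mm. A picture is of the moment at which its call begins. calibration takes no time and is no camera call.
- manip.hand_in(): hands the job in, once; it reports no verdict.
The state is a dict: "t": time; "joints": joint angles; "dq": joint speeds; "tau": joint torques, N m; "tcp_pos": TCP position; "tcp_rot": TCP orientation; "ft_force": force on the tool from outside, world axes, zero at the start; "ft_torque": the same for the moment, N m; "finger_gap": finger opening in mm.
Only numpy, scipy, OpenCV 4.12 (cv2) and the standard library are available. Lean on these libraries where they do the work, as an engineer would, in place of code of your own. Each camera call takes 0.05 s, during which the arm holds its last target. There are 200 camera calls.

### The job

Turn the soap carousel by its wooden posts until the compartment with the round soap is at the spout, then push the tipping lever over towards the spout so that the round soap slides out into the red basin on the slab. Let the carousel swing back level with the other two soaps still in it; do not touch the soaps with the gripper, and leave the basin, the brush and the peg clamp where they are.

Things in the scene. Friction and masses are not known exactly. Their poses are not given: they have to be found in the camera images.
- hub (a point): hub axis at floor level of the carousel's grey plastic turntable, 276 mm across, floor 154 mm above the slab when level. Hub 36 mm across, 45 mm high; four radial dividers, 4 mm thick, 42 mm high, make four open compartments. A sheet-metal fence, 278 mm inside width, top 194 mm above the slab, surrounds it, open only at the spout. Axes turn with the turntable, z up when level.
- rotor (a joint): turning angle of the turntable in the cradle, rad, growing anticlockwise from above; no stops; stays where left (about 1.5 N at a post turns it). At 0, and every 90 degrees, a compartment is centred on the spout. The dividers lie at 45, 135, 225 and 315 degrees plus this angle from the cradle's x axis.
- post0 (a point): centre of the top of the wooden post on the divider at 45 degrees (turntable axes). Each post is an upright rod of 14 mm diameter, 105 mm from the hub axis; it stands 58 mm above the divider and 60 mm above the fence, top 254 mm above the slab when level.
- post1 (a point): the same for the post at 135 degrees
- post2 (a point): the same for the post at 225 degrees
- post3 (a point): the same for the post at 315 degrees
- pivot (a point): middle of the cradle's tipping axis, 150 mm above the slab, 90 mm from the hub axis towards the spout. Axes of the cradle: y points out along the spout (downhill when tipped), x is the tipping axis and points to the side away from the lever, z up when level.
- spout (a point): middle of the spout's outer lip at floor level, 105 mm from the pivot and 195 mm from the hub axis; cradle axes. The spout narrows from about 165 mm at the fence to 108 mm at the lip, walls 42 mm high.
- cradle (a joint): tipping angle, rad: 0 level, grows as the spout goes down, stop at 0.75. It falls back level by its own weight, damped; a push of about 7 to 14 N on the lever rod tips it. The wet soaps slide well from about 0.5 rad on.
- lever_top (a point): top of the tipping lever (cradle axes): upright steel rod, 16 mm diameter, with a 26 mm black ball on top, on the tipping axis, 180 mm from the cradle's middle on the side nearest the robot. Top 125 mm above the tipping axis (275 mm above the slab when level); rod bare up to 98 mm above the axis. It leans with the cradle: pushing it along cradle y tips it.
- round_soap: the round soap: cream disc, 66 mm diameter, 30 mm thick, lying flat in one compartment about 84 mm from the hub axis; origin at the centre of its underside
- oblong_soap: oblong cream soap bar 68 x 42 x 28 mm in another compartment; origin at the centre of its underside
- wedge_soap: three-cornered cream soap, corners 40 mm from its centre, 30 mm thick, in a third compartment; origin at the centre of its underside. The fourth compartment is empty and starts nearest the spout.
- basin: the loose red basin on the slab in front of the spout, 266 mm across the rim, 200 mm at the foot, 65 mm high, floor 5 mm thick; origin at the centre of its underside. The tipped spout ends just above its near rim.
- brush: bystander: hard silicone brush 150 x 55 x 45 mm on the slab left of the basin; origin under its centre
- peg_clamp: bystander: steel peg clamp 90 x 40 x 26 mm on the slab; origin under its centre
There are look-alikes about, which are no part of the job. What is shaped like the oblong_soap but pink or purple is not meant. Leave any green look-alike of the wedge_soap alone.

How it is judged:
By the outcome, as a careful person would: the job done as asked, in the order asked, and still so for the second after the job is handed in, with the robot touching nothing.
It also fails if it takes over 72 s, if anything falls off the work surface, if the arm or the gripper's body presses on something with over 40 N, if the wrist force passes 120 N, or if a joint passes its speed limit or range.

## Working session

There is one attempt and no reset: what is moved stays moved. The work goes in short steps, Python scripts to look and compute and a shell command to move; the robot and the scene stay as the last step left them, time stands still between calls to the robot, and variables do not carry over. Pictures are saved under pics/ and viewed, about 8 in all and at most 12, crops included, and the job is handed in when it is done.

```bash
mkdir -p pics; cat > h.py <<'E'
import numpy as np, cv2
from workcell import manip
def cap(n,f):
    im=manip.capture(n); cv2.imwrite('pics/'+f,cv2.cvtColor(im,cv2.COLOR_RGB2BGR)); return im
def K(n):
    c=manip.calibration(n); f=210/np.tan(np.radians(c['fovy'])/2); return c,f,np.array(c['R']),np.array(c['t'])
def ray(n,u,v):
    c,f,R,t=K(n); d=np.array([(u-c['cx'])/f,(v-c['cy'])/f]); s=d.copy()
    for _ in range(30): s=d/(1+c['k1']*(s@s))
    return -R.T@t, R.T@np.array([s[0],s[1],1])
def onz(n,u,v,z):
    o,d=ray(n,u,v); return o+d*(z-o[2])/d[2]
def proj(n,X):
    c,f,R,t=K(n); p=R@np.array(X,float)+t; s=p[:2]/p[2]; s=s*(1+c['k1']*(s@s)); return s*f+[c['cx'],c['cy']]
E
python3 - <<'E'
from h import *
a=cap('top','t0.png');b=cap('side','s0.png')
for n in('top','side'): c,f,R,t=K(n); print(n,f,(-R.T@t).round(),R.round(2).tolist(),c['k1'])
print(manip.state())
E
```

```text
top 509.84817399188836 [ 467.   24. 1381.] [[-0.01, -1.0, -0.0], [-1.0, 0.01, -0.09], [0.09, -0.0, -1.0]] -0.1260671722012489
side 528.590111612425 [ -35. -680.  972.] [[0.77, -0.64, 0.01], [-0.41, -0.51, -0.76], [0.49, 0.58, -0.65]] -0.11251591207327757
{'t': 0.1, 'joints': array([ 1.24510321e+00,  2.64713762e-01,  1.60523705e+00, -1.60981160e-05,
        1.27367634e+00, -3.68922362e-02]), 'dq': array([-1.52716778e-03, -9.60708951e-04, -3.18402980e-03, -4.19079029e-05,
       -2.60682647e-04, -6.89955414e-04]), 'tau': array([-3.06985021e-05, -5.16707611e+01, -3.68591022e+01, -9.59605813e-05,
        6.31391391e-03,  3.49638219e-05]), 'tcp_pos': array([192.08151273, 646.56774531, 302.66233933]), 'tcp_rot': array([-3.14153299e+00,  2.03368423e-03,  1.28200024e+00]), 'ft_force': array([-0.02921664, -0.35104657,  0.36545285]), 'ft_torque': array([-0.04207338,  0.03730043,  0.00968923]), 'finger_gap': 85.37116887645578}
```

View pics/t0.png

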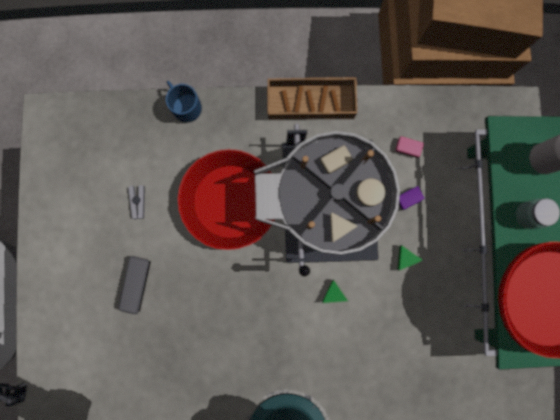

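View pics/s0.png

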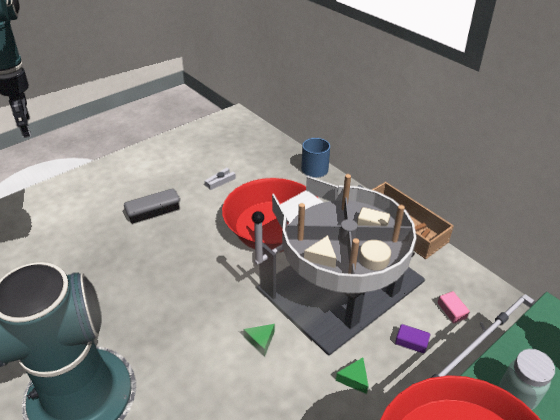

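Top view: the turntable is centred near (338,192) with the spout at left (+y). The round soap, a cream disc, is at (371,192), opposite the spout. The oblong is at (335,159), the wedge at (341,228) and the lever ball at (305,270). The pink and purple bars and the green wedges lie outside the carousel, so they are not meant. The rotor therefore needs half a turn.

```bash
python3 - <<'E'
from h import *
im=cv2.imread('pics/t0.png'); hsv=cv2.cvtColor(im,cv2.COLOR_BGR2HSV)
m=cv2.inRange(hsv,(5,90,90),(18,255,255)); m[:,:270]=0;m[:,405:]=0;m[:130]=0;m[255:]=0
n,l,s,c=cv2.connectedComponentsWithStats(m)
P=[]
for i in range(1,n):
    if s[i,4]>8: X=onz('top',*c[i],240);P.append(X);print('post',c[i].round(1),s[i].tolist(),X.round(1))
for nm,u,v,z in(('hub',338,192,199),('ball',304.5,270.5,262),('round',371,191.5,184),('lip a',256,172,196),('lip b',256,220,196)): print(nm,onz('top',u,v,z).round(1))
print('side ball',[(q,np.round(onz('side',258.5,217.5,q),1)) for q in (262,)])
for u,v in((302,205),(348,176),(400,207),(355,241)): print('side post top',onz('side',u,v,254).round(1))
print('red mean')
cv2.imwrite('pics/c0.png',cv2.resize(im[120:285,240:410],None,fx=3.5,fy=3.5,interpolation=cv2.INTER_CUBIC))
E
```

```text
post [370.4 152.6] [368, 150, 6, 6, 30] [ 704.5 -196.9  240. ]
post [304.9 159. ] [303, 157, 5, 5, 20] [691.5 -46.7 240. ]
post [377.7 218.3] [375, 216, 6, 6, 29] [ 553.9 -208.5  240. ]
post [310.7 224. ] [308, 221, 6, 7, 26] [543.3 -56.8 240. ]
hub [ 620.1 -125.2  199. ]
ball [440.2 -39.5 262. ]
round [ 622.2 -205.9  184. ]
lip a [670.6  66.2 196. ]
lip b [557.5  67.5 196. ]
side ball [(262, array([440. , -39.6, 262. ]))]
side post top [540.4 -58.5 254. ]
side post top [687.5 -47.7 254. ]
side post top [ 697.  -193.4  254. ]
side post top [ 549.5 -205.3  254. ]
red mean
```

View pics/c0.png

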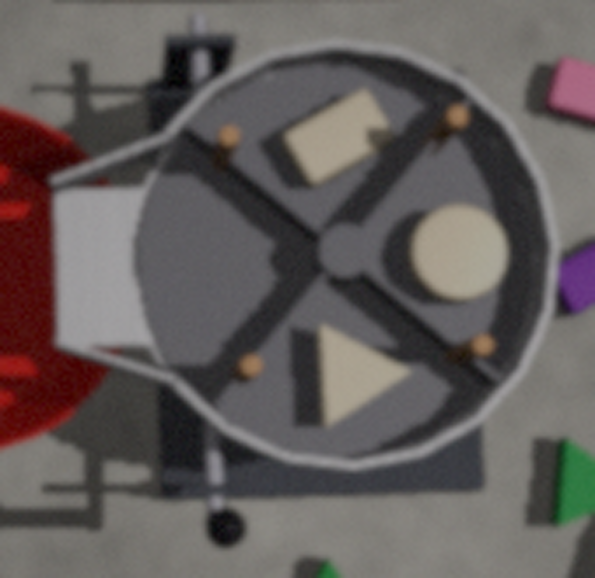

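The crop confirms it: the cream disc at right in c0.png (460,252) is the round soap, and only cream pieces sit inside the fence. Hub ≈ (620,-126), rotor ≈ +3°, cradle yaw ≈ 1°. I'll grip post1 at (541,-57) with the jaws tangential and swing it about 177° anticlockwise.

```bash
python3 -m jog '[{"dx":-24,"dy":22,"dz":-8,"az":0.148},{"dx":-48,"dy":44,"dz":-16,"az":0.296},{"dx":-72,"dy":67,"dz":-24,"az":0.444},{"dx":-96,"dy":89,"dz":-32,"az":0.592},{"dx":-120,"dy":111,"dz":-40,"az":0.74},{"dx":-144,"dy":134,"dz":-48,"az":0.888},{"dx":-168,"dy":156,"dz":-56,"az":1.036},{"dx":-192,"dy":178,"dz":-64,"az":1.18}]'
cat > go.py <<'E'
import sys
from h import *
s=manip.state(); x,y,z,yaw=map(float,sys.argv[1:5]); p=s['tcp_pos']; w=s['tcp_rot'][2]
d=np.array([x,y,z])-p; c,n=np.cos(w),np.sin(w)
print('t',s['t'],'p',p.round(1),s['tcp_rot'].round(3),'F',s['ft_force'].round(1),'need dx %.1f dy %.1f dz %.1f az %.3f'%(c*d[0]+n*d[1],n*d[0]-c*d[1],-d[2],-((yaw-w+4.71)%6.283-4.71)))
E
python3 go.py 541.5 -57.5 365 -2.29
```

```text
t 0.1 p [192.1 646.6 302.7] [-3.142e+00  2.000e-03  1.282e+00] F [-0.  -0.4  0.4] need dx -575.4 dy 535.5 dz -62.3 az 3.572invalid input at $[0]: expected keys dx, dy, dz, ax, ay, az, claw
```

```bash
python3 -m jog '[{"dx":-24,"dy":22,"dz":-8,"ax":0,"ay":0,"az":0.148,"claw":-1},{"dx":-48,"dy":44,"dz":-16,"ax":0,"ay":0,"az":0.296,"claw":-1},{"dx":-72,"dy":67,"dz":-24,"ax":0,"ay":0,"az":0.444,"claw":-1},{"dx":-96,"dy":89,"dz":-32,"ax":0,"ay":0,"az":0.592,"claw":-1},{"dx":-120,"dy":111,"dz":-40,"ax":0,"ay":0,"az":0.74,"claw":-1},{"dx":-144,"dy":134,"dz":-48,"ax":0,"ay":0,"az":0.888,"claw":-1},{"dx":-168,"dy":156,"dz":-56,"ax":0,"ay":0,"az":1.036,"claw":-1},{"dx":-192,"dy":178,"dz":-64,"ax":0,"ay":0,"az":1.18,"claw":-1}]'
python3 go.py 541.5 -57.5 365 -2.29
```

```text
t: 0.9
tcp_pos: [308.4, 410.8, 367.6]
tcp_rot: [3.141, 0.001, 0.096]
ft_force: [0.8, -0.3, 0.1]
finger_gap: 85.7
t 0.9 p [308.4 410.8 367.6] [3.141e+00 1.000e-03 9.600e-02] F [ 0.8 -0.3  0.1] need dx 187.1 dy 488.5 dz 2.6 az 2.386
```

```bash
python3 -m jog '[{"dx":12,"dy":30,"dz":0,"ax":0,"ay":0,"az":0.149,"claw":-1},{"dx":24,"dy":61,"dz":0,"ax":0,"ay":0,"az":0.298,"claw":-1},{"dx":35,"dy":92,"dz":0,"ax":0,"ay":0,"az":0.447,"claw":-1},{"dx":47,"dy":122,"dz":0,"ax":0,"ay":0,"az":0.595,"claw":-1},{"dx":59,"dy":153,"dz":0,"ax":0,"ay":0,"az":0.744,"claw":-1},{"dx":70,"dy":183,"dz":0,"ax":0,"ay":0,"az":0.893,"claw":-1},{"dx":82,"dy":214,"dz":0,"ax":0,"ay":0,"az":1.042,"claw":-1},{"dx":94,"dy":244,"dz":0,"ax":0,"ay":0,"az":1.19,"claw":-1}]'
python3 go.py 541.5 -57.5 365 -2.29
```

```text
t: 1.7
tcp_pos: [426.7, 177.7, 367.5]
tcp_rot: [3.141, 0.0, -1.094]
ft_force: [0.6, 1.0, -0.5]
finger_gap: 85.6
t 1.7 p [426.7 177.7 367.5] [ 3.141  0.    -1.094] F [ 0.6  1.  -0.5] need dx 261.7 dy 5.9 dz 2.5 az 1.196
```

```bash
python3 -m jog '[{"dx":37,"dy":1,"dz":0,"ax":0,"ay":0,"az":0.149,"claw":-1},{"dx":75,"dy":2,"dz":0,"ax":0,"ay":0,"az":0.298,"claw":-1},{"dx":112,"dy":3,"dz":0,"ax":0,"ay":0,"az":0.447,"claw":-1},{"dx":149,"dy":4,"dz":0,"ax":0,"ay":0,"az":0.595,"claw":-1},{"dx":187,"dy":5,"dz":0,"ax":0,"ay":0,"az":0.744,"claw":-1},{"dx":224,"dy":6,"dz":0,"ax":0,"ay":0,"az":0.893,"claw":-1},{"dx":258,"dy":6,"dz":0,"ax":0,"ay":0,"az":1.042,"claw":-1},{"dx":262,"dy":6,"dz":0,"ax":0,"ay":0,"az":1.19,"claw":-1}]'
python3 - <<'E'
from h import *
cap('side','s1.png')
E
python3 go.py 541.5 -57.5 292 -2.29
```

```text
t: 2.5
tcp_pos: [543.8, -58.9, 367.0]
tcp_rot: [-3.141, -0.001, -2.287]
ft_force: [-0.2, 1.2, 1.2]
finger_gap: 85.6
t 2.55 p [543.4 -58.1 367. ] [ 3.141e+00 -1.000e-03 -2.293e+00] F [0.9 0.3 0.3] need dx 0.8 dy 1.9 dz 75.0 az -0.003
```

View pics/s1.png

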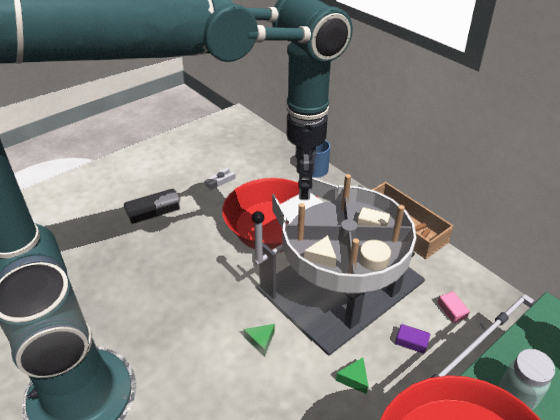

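```bash
python3 -m jog '[{"dx":1,"dy":2,"dz":25,"ax":0,"ay":0,"az":0,"claw":-1},{"dx":1,"dy":2,"dz":50,"ax":0,"ay":0,"az":0,"claw":-1},{"dx":1,"dy":2,"dz":75,"ax":0,"ay":0,"az":0,"claw":-1},{"dx":1,"dy":2,"dz":75,"ax":0,"ay":0,"az":0,"claw":0},{"dx":1,"dy":2,"dz":75,"ax":0,"ay":0,"az":0,"claw":1},{"dx":1,"dy":2,"dz":75,"ax":0,"ay":0,"az":0,"claw":1},{"dx":1,"dy":2,"dz":75,"ax":0,"ay":0,"az":0,"claw":1},{"dx":1,"dy":2,"dz":75,"ax":0,"ay":0,"az":0,"claw":1}]' 20
python3 go.py 541.5 -57.5 292 -2.29
```

```text
t: 3.35
tcp_pos: [541.3, -55.2, 294.4]
tcp_rot: [-3.139, 0.001, -2.278]
ft_force: [0.6, 0.8, 5.5]
finger_gap: 13.3
t 3.35 p [541.3 -55.2 294.4] [-3.139e+00  1.000e-03 -2.278e+00] F [0.6 0.8 5.5] need dx 1.6 dy -1.6 dz 2.4 az 0.012
```

```bash
python3 -m jog '[{"dx":10.1,"dy":-0.5,"dz":0,"ax":0,"ay":0,"az":-0.096,"claw":1},{"dx":20,"dy":-1.9,"dz":0,"ax":0,"ay":0,"az":-0.192,"claw":1},{"dx":29.8,"dy":-4.3,"dz":0,"ax":0,"ay":0,"az":-0.288,"claw":1},{"dx":39.3,"dy":-7.6,"dz":0,"ax":0,"ay":0,"az":-0.384,"claw":1},{"dx":48.5,"dy":-11.9,"dz":0,"ax":0,"ay":0,"az":-0.48,"claw":1},{"dx":57.2,"dy":-17,"dz":0,"ax":0,"ay":0,"az":-0.576,"claw":1},{"dx":65.4,"dy":-22.9,"dz":0,"ax":0,"ay":0,"az":-0.672,"claw":1},{"dx":72.9,"dy":-29.5,"dz":0,"ax":0,"ay":0,"az":-0.768,"claw":1}]'
python3 -c "
from workcell import manip
import numpy as np
p=manip.state()['tcp_pos']-[620,-126,0];print(np.hypot(p[0],p[1]),np.degrees(np.arctan2(p[1],p[0])))"
```

```text
t: 4.15
tcp_pos: [515.4, -130.0, 294.5]
tcp_rot: [-3.141, 0.0, -1.506]
ft_force: [-3.2, 0.7, 4.5]
finger_gap: 13.7
104.67973398411377 -177.79043081327148
```

Forces are small and the radius stays at 105 mm, so I repeat the swing.

```bash
python3 -m jog '[{"dx":10.1,"dy":-0.5,"dz":0,"ax":0,"ay":0,"az":-0.096,"claw":1},{"dx":20,"dy":-1.9,"dz":0,"ax":0,"ay":0,"az":-0.192,"claw":1},{"dx":29.8,"dy":-4.3,"dz":0,"ax":0,"ay":0,"az":-0.288,"claw":1},{"dx":39.3,"dy":-7.6,"dz":0,"ax":0,"ay":0,"az":-0.384,"claw":1},{"dx":48.5,"dy":-11.9,"dz":0,"ax":0,"ay":0,"az":-0.48,"claw":1},{"dx":57.2,"dy":-17,"dz":0,"ax":0,"ay":0,"az":-0.576,"claw":1},{"dx":65.4,"dy":-22.9,"dz":0,"ax":0,"ay":0,"az":-0.672,"claw":1},{"dx":72.9,"dy":-29.5,"dz":0,"ax":0,"ay":0,"az":-0.768,"claw":1}]'
python3 -c "
from workcell import manip
import numpy as np
p=manip.state()['tcp_pos']-[620,-126,0];print(np.hypot(p[0],p[1]),np.degrees(np.arctan2(p[1],p[0])))"
```

```text
t: 4.95
tcp_pos: [549.0, -202.4, 294.5]
tcp_rot: [3.139, -0.001, -0.738]
ft_force: [-5.2, -2.9, 4.5]
finger_gap: 13.4
104.31477603470935 -132.91406405183315
```

```bash
python3 -m jog '[{"dx":10.1,"dy":-0.5,"dz":0,"ax":0,"ay":0,"az":-0.096,"claw":1},{"dx":20,"dy":-1.9,"dz":0,"ax":0,"ay":0,"az":-0.192,"claw":1},{"dx":29.8,"dy":-4.3,"dz":0,"ax":0,"ay":0,"az":-0.288,"claw":1},{"dx":39.3,"dy":-7.6,"dz":0,"ax":0,"ay":0,"az":-0.384,"claw":1},{"dx":48.5,"dy":-11.9,"dz":0,"ax":0,"ay":0,"az":-0.48,"claw":1},{"dx":57.2,"dy":-17,"dz":0,"ax":0,"ay":0,"az":-0.576,"claw":1},{"dx":65.4,"dy":-22.9,"dz":0,"ax":0,"ay":0,"az":-0.672,"claw":1},{"dx":72.9,"dy":-29.5,"dz":0,"ax":0,"ay":0,"az":-0.768,"claw":1}]'
python3 -c "
from workcell import manip
import numpy as np
p=manip.state()['tcp_pos']-[620,-126,0];print(np.hypot(p[0],p[1]),np.degrees(np.arctan2(p[1],p[0])))"
```

```text
t: 5.75
tcp_pos: [623.6, -230.9, 294.5]
tcp_rot: [3.137, -0.001, 0.03]
ft_force: [-1.8, -5.5, 1.3]
finger_gap: 13.5
105.00940228402249 -88.01931187730482
```

```bash
python3 -m jog '[{"dx":10.1,"dy":-0.5,"dz":0,"ax":0,"ay":0,"az":-0.096,"claw":1},{"dx":20,"dy":-1.9,"dz":0,"ax":0,"ay":0,"az":-0.192,"claw":1},{"dx":29.8,"dy":-4.3,"dz":0,"ax":0,"ay":0,"az":-0.288,"claw":1},{"dx":39.3,"dy":-7.6,"dz":0,"ax":0,"ay":0,"az":-0.384,"claw":1},{"dx":48.5,"dy":-11.9,"dz":0,"ax":0,"ay":0,"az":-0.48,"claw":1},{"dx":57.2,"dy":-17,"dz":0,"ax":0,"ay":0,"az":-0.576,"claw":1},{"dx":65.4,"dy":-22.9,"dz":0,"ax":0,"ay":0,"az":-0.672,"claw":1},{"dx":72.9,"dy":-29.5,"dz":0,"ax":0,"ay":0,"az":-0.768,"claw":1}]'
python3 - <<'E'
from h import *
p=manip.state()['tcp_pos']-[620,-126,0];print(np.hypot(p[0],p[1]),np.degrees(np.arctan2(p[1],p[0])))
im=cap('top','t1.png')
b=cv2.cvtColor(im,cv2.COLOR_RGB2BGR); cv2.imwrite('pics/c1.png',cv2.resize(b[120:285,240:410],None,fx=3.5,fy=3.5,interpolation=cv2.INTER_CUBIC))
E
```

```text
t: 6.55
tcp_pos: [697.0, -199.2, 294.6]
tcp_rot: [3.135, 0.0, 0.797]
ft_force: [2.1, -5.3, -0.2]
finger_gap: 13.7
106.24335214526668 -43.5609500027816
```

View pics/c1.png

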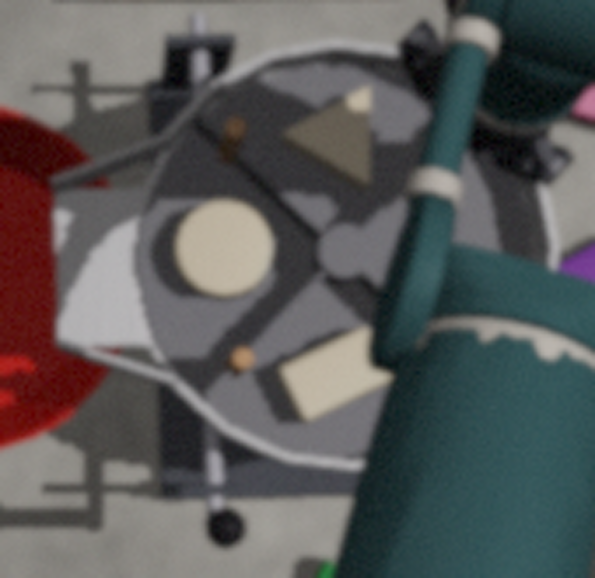

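The round soap, at crop (224,248), is now at the spout. The line between the two posts there is tilted 2.2° in the picture, and the spout lip 2.1°, so they are aligned. Release and lift.

```bash
python3 -m jog '[{"dx":0,"dy":0,"dz":0,"ax":0,"ay":0,"az":0,"claw":-0.3},{"dx":0,"dy":0,"dz":0,"ax":0,"ay":0,"az":0,"claw":-0.3},{"dx":0,"dy":0,"dz":0,"ax":0,"ay":0,"az":0,"claw":-0.3},{"dx":0,"dy":0,"dz":-20,"ax":0,"ay":0,"az":0,"claw":-0.3},{"dx":0,"dy":0,"dz":-40,"ax":0,"ay":0,"az":0,"claw":-0.3},{"dx":0,"dy":0,"dz":-60,"ax":0,"ay":0,"az":0,"claw":-0.3},{"dx":0,"dy":0,"dz":-80,"ax":0,"ay":0,"az":0,"claw":-0.3},{"dx":0,"dy":0,"dz":-80,"ax":0,"ay":0,"az":0,"claw":1}]'
python3 go.py 440 -100 375 1.59
```

```text
t: 7.4
tcp_pos: [696.3, -197.2, 377.3]
tcp_rot: [3.136, -0.003, 0.794]
ft_force: [0.1, -0.7, -0.2]
finger_gap: 42.0
t 7.4 p [ 696.3 -197.2  377.3] [ 3.136e+00 -3.000e-03  7.940e-01] F [ 0.1 -0.7 -0.2] need dx -110.4 dy -250.9 dz 2.3 az -0.796
```

```bash
python3 -m jog '[{"dx":-16,"dy":-36,"dz":0,"ax":0,"ay":0,"az":-0.114,"claw":1},{"dx":-32,"dy":-72,"dz":0,"ax":0,"ay":0,"az":-0.228,"claw":1},{"dx":-48,"dy":-108,"dz":0,"ax":0,"ay":0,"az":-0.342,"claw":1},{"dx":-64,"dy":-144,"dz":0,"ax":0,"ay":0,"az":-0.456,"claw":1},{"dx":-80,"dy":-180,"dz":0,"ax":0,"ay":0,"az":-0.57,"claw":1},{"dx":-96,"dy":-216,"dz":0,"ax":0,"ay":0,"az":-0.684,"claw":1},{"dx":-110,"dy":-251,"dz":0,"ax":0,"ay":0,"az":-0.796,"claw":1},{"dx":-110,"dy":-251,"dz":0,"ax":0,"ay":0,"az":-0.796,"claw":1}]'
python3 go.py 440 -95 288 1.59
python3 - <<'E'
from h import *
im=manip.capture('top');b=cv2.cvtColor(im,cv2.COLOR_RGB2BGR)
im2=manip.capture('side');b2=cv2.cvtColor(im2,cv2.COLOR_RGB2BGR)
cv2.imwrite('pics/t2.png',np.hstack([cv2.resize(b[120:320,200:420],(396,360)),cv2.resize(b2[130:330,200:420],(396,360))]))
E
```

```text
t: 8.2
tcp_pos: [435.2, -97.8, 371.3]
tcp_rot: [-3.139, -0.001, 1.592]
ft_force: [0.1, -0.3, -0.3]
finger_gap: 0.1
t 8.2 p [435.2 -97.8 371.3] [-3.139e+00 -1.000e-03  1.592e+00] F [ 0.1 -0.3 -0.3] need dx 2.7 dy 4.9 dz 83.3 az 0.002
```

View pics/t2.png

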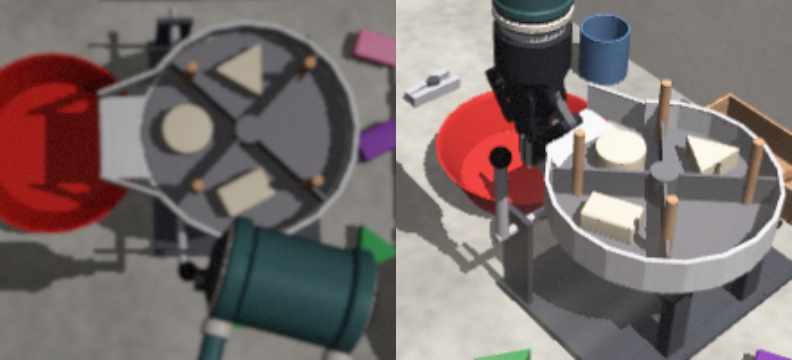

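The round soap is at the spout, with the wedge, the oblong and the empty compartment in the others, and the posts are symmetric about the spout. Lower beside the lever.

```bash
python3 -m jog '[{"dx":1,"dy":5,"dz":25,"ax":0,"ay":0,"az":0,"claw":1},{"dx":2,"dy":5,"dz":50,"ax":0,"ay":0,"az":0,"claw":1},{"dx":2,"dy":5,"dz":75,"ax":0,"ay":0,"az":0,"claw":1},{"dx":2,"dy":5,"dz":83,"ax":0,"ay":0,"az":0,"claw":1},{"dx":12,"dy":5,"dz":83,"ax":0,"ay":0,"az":0,"claw":1},{"dx":20,"dy":5,"dz":83,"ax":0,"ay":0,"az":0,"claw":1},{"dx":28,"dy":5,"dz":83,"ax":0,"ay":0,"az":0,"claw":1},{"dx":36,"dy":5,"dz":83,"ax":0,"ay":0,"az":0,"claw":1}]'
python3 go.py 440 -20 288 1.59
```

```text
t: 9.1
tcp_pos: [444.4, -64.3, 292.3]
tcp_rot: [3.139, 0.005, 1.591]
ft_force: [-2.7, -6.9, 2.0]
finger_gap: 0.0
t 9.1 p [444.4 -64.3 292.3] [3.139 0.005 1.591] F [-2.7 -6.9  2. ] need dx 44.4 dy -3.6 dz 4.3 az 0.001
```

```bash
python3 -m jog '[{"dx":5,"dy":-3,"dz":4,"ax":0,"ay":0,"az":0,"claw":1},{"dx":10,"dy":-3,"dz":4,"ax":0,"ay":0,"az":0,"claw":1},{"dx":15,"dy":-3,"dz":4,"ax":0,"ay":0,"az":0,"claw":1},{"dx":20,"dy":-3,"dz":4,"ax":0,"ay":0,"az":0,"claw":1},{"dx":25,"dy":-3,"dz":4,"ax":0,"ay":0,"az":0,"claw":1},{"dx":30,"dy":-3,"dz":4,"ax":0,"ay":0,"az":0,"claw":1},{"dx":35,"dy":-3,"dz":4,"ax":0,"ay":0,"az":0,"claw":1},{"dx":40,"dy":-3,"dz":4,"ax":0,"ay":0,"az":0,"claw":1}]'
python3 - <<'E'
from h import *
b2=cv2.cvtColor(manip.capture('side'),cv2.COLOR_RGB2BGR)
cv2.imwrite('pics/s3.png',cv2.resize(b2[130:330,200:420],(440,400)))
E
python3 go.py 440 -10 288 1.59
```

```text
t: 9.9
tcp_pos: [441.5, -23.7, 288.7]
tcp_rot: [3.136, 0.003, 1.59]
ft_force: [0.0, -4.8, 2.9]
finger_gap: 0.4
t 9.95 p [441.4 -22.8 288.5] [3.136e+00 1.000e-03 1.590e+00] F [ 1.8 -2.5  3.9] need dx 12.9 dy -1.2 dz 0.5 az 0.000
```

View pics/s3.png

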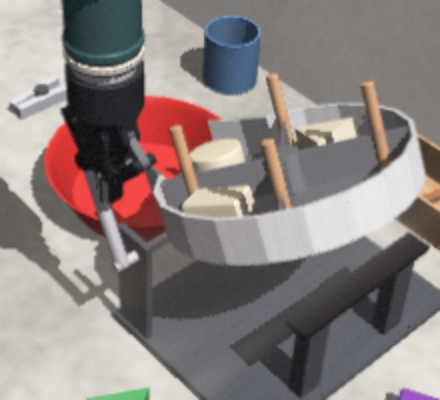

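The cradle is tipped about 0.5 rad and the soap is starting to move. Push a little further and hold.

```bash
python3 -m jog '[{"dx":3,"dy":-1,"dz":0,"ax":0,"ay":0,"az":0,"claw":1},{"dx":6,"dy":-1,"dz":0,"ax":0,"ay":0,"az":0,"claw":1},{"dx":9,"dy":-1,"dz":0,"ax":0,"ay":0,"az":0,"claw":1},{"dx":12,"dy":-1,"dz":0,"ax":0,"ay":0,"az":0,"claw":1},{"dx":12,"dy":-1,"dz":0,"ax":0,"ay":0,"az":0,"claw":1},{"dx":12,"dy":-1,"dz":0,"ax":0,"ay":0,"az":0,"claw":1},{"dx":12,"dy":-1,"dz":0,"ax":0,"ay":0,"az":0,"claw":1},{"dx":12,"dy":-1,"dz":0,"ax":0,"ay":0,"az":0,"claw":1}]'
python3 - <<'E'
from h import *
b=cv2.cvtColor(manip.capture('top'),cv2.COLOR_RGB2BGR)
b2=cv2.cvtColor(manip.capture('side'),cv2.COLOR_RGB2BGR)
cv2.imwrite('pics/t4.png',np.hstack([cv2.resize(b[120:320,160:380],(396,360)),cv2.resize(b2[130:330,200:420],(396,360))]))
E
python3 go.py 440 -10 288 1.59
```

```text
t: 10.75
tcp_pos: [439.0, -12.0, 286.5]
tcp_rot: [3.14, 0.002, 1.59]
ft_force: [0.6, -5.3, -0.2]
finger_gap: -0.4
t 10.85 p [439.1 -12.  286.5] [3.14e+00 2.00e-03 1.59e+00] F [ 1.3 -5.5  0.6] need dx 2.0 dy 1.0 dz -1.5 az 0.000
```

View pics/t4.png

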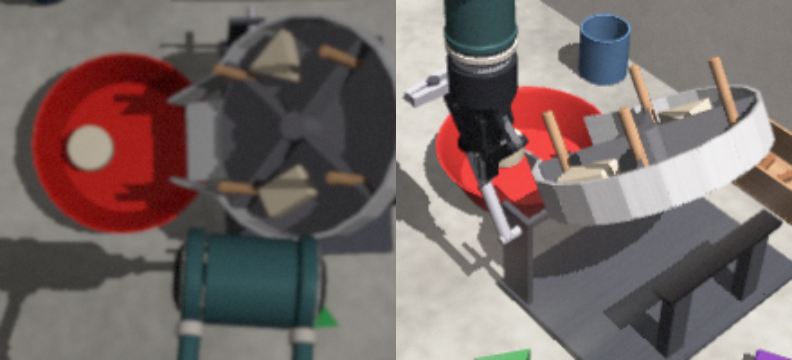

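The round soap lies in the basin (90,148) and the other two are still in their compartments. Back off slowly so the cradle swings level.

```bash
python3 -m jog '[{"dx":-5,"dy":0,"dz":0,"ax":0,"ay":0,"az":0,"claw":1},{"dx":-10,"dy":0,"dz":0,"ax":0,"ay":0,"az":0,"claw":1},{"dx":-15,"dy":0,"dz":0,"ax":0,"ay":0,"az":0,"claw":1},{"dx":-20,"dy":0,"dz":0,"ax":0,"ay":0,"az":0,"claw":1},{"dx":-25,"dy":0,"dz":0,"ax":0,"ay":0,"az":0,"claw":1},{"dx":-30,"dy":0,"dz":0,"ax":0,"ay":0,"az":0,"claw":1},{"dx":-35,"dy":0,"dz":0,"ax":0,"ay":0,"az":0,"claw":1},{"dx":-40,"dy":0,"dz":0,"ax":0,"ay":0,"az":0,"claw":1}]'
```

```text
t: 11.65
tcp_pos: [439.6, -51.9, 286.2]
tcp_rot: [3.141, 0.0, 1.59]
ft_force: [0.9, -3.2, 3.8]
finger_gap: 0.2
```

```bash
python3 -m jog '[{"dx":-5,"dy":0,"dz":0,"ax":0,"ay":0,"az":0,"claw":1},{"dx":-10,"dy":0,"dz":0,"ax":0,"ay":0,"az":0,"claw":1},{"dx":-15,"dy":0,"dz":0,"ax":0,"ay":0,"az":0,"claw":1},{"dx":-20,"dy":0,"dz":0,"ax":0,"ay":0,"az":0,"claw":1},{"dx":-30,"dy":0,"dz":0,"ax":0,"ay":0,"az":0,"claw":1},{"dx":-42,"dy":0,"dz":0,"ax":0,"ay":0,"az":0,"claw":1},{"dx":-48,"dy":0,"dz":0,"ax":0,"ay":0,"az":0,"claw":1},{"dx":-48,"dy":0,"dz":0,"ax":0,"ay":0,"az":0,"claw":1}]'
```

```text
t: 12.45
tcp_pos: [439.4, -99.9, 284.9]
tcp_rot: [-3.139, -0.001, 1.589]
ft_force: [-0.3, 0.5, 0.2]
finger_gap: 0.2
```

```bash
python3 -m jog '[{"dx":0,"dy":0,"dz":-25,"ax":0,"ay":0,"az":0,"claw":1},{"dx":0,"dy":0,"dz":-50,"ax":0,"ay":0,"az":0,"claw":1},{"dx":0,"dy":0,"dz":-75,"ax":0,"ay":0,"az":0,"claw":1},{"dx":0,"dy":0,"dz":-100,"ax":0,"ay":0,"az":0,"claw":1},{"dx":0,"dy":0,"dz":-100,"ax":0,"ay":0,"az":0,"claw":1},{"dx":0,"dy":0,"dz":-100,"ax":0,"ay":0,"az":0,"claw":1},{"dx":0,"dy":0,"dz":-100,"ax":0,"ay":0,"az":0,"claw":1},{"dx":0,"dy":0,"dz":-100,"ax":0,"ay":0,"az":0,"claw":1}]'
python3 - <<'E'
from h import *
b=cv2.cvtColor(manip.capture('top'),cv2.COLOR_RGB2BGR)
b2=cv2.cvtColor(manip.capture('side'),cv2.COLOR_RGB2BGR)
cv2.imwrite('pics/t5.png',np.hstack([cv2.resize(b[100:340,110:410],(400,320)),cv2.resize(b2[100:340,120:420],(400,320))]))
a=cv2.imread('pics/t0.png')
for i in (a,b):
    m=cv2.inRange(i,(0,0,110),(60,60,255)); m[:,400:]=0; x,y=np.nonzero(m)[::-1]; print('basin bbox',x.min(),x.max(),y.min(),y.max())
    g=cv2.absdiff(a,b)[180:320,110:155]
print('brush/clamp diff',g.max())
E
```

```text
t: 13.25
tcp_pos: [439.6, -99.1, 384.0]
tcp_rot: [-3.138, -0.001, 1.59]
ft_force: [0.0, 0.1, -0.1]
finger_gap: -0.4
basin bbox 178 260 150 248
basin bbox 177 260 150 248
brush/clamp diff 66
```

View pics/t5.png

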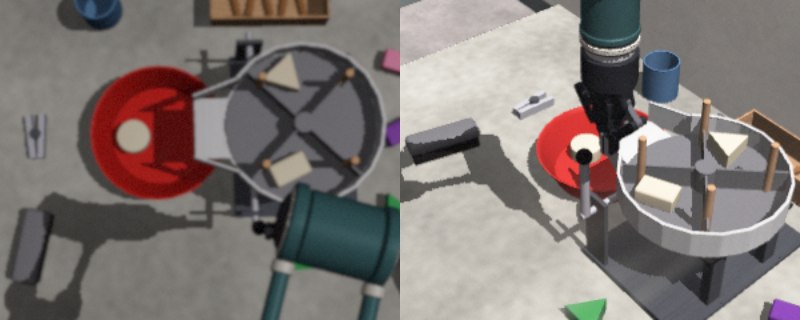

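The carousel is level with both soaps in it, and the round soap is in the basin. The basin is unmoved, and the brush and clamp look to be where they were. Their pixel difference of 66 is probably the arm's shadow on the brush.

```bash
python3 -c "
from workcell import manip
print(manip.hand_in())"
```

```text
the job is handed in; nothing more can be done
None
```

The round soap is in the red basin and the job is handed in at about 13.4 s on the robot's clock. I gripped post1, turned the carousel about 177° anticlockwise to bring the round soap to the spout, then pushed the tipping lever over with the closed fingers. I backed off slowly so the cradle swung down.

The last pictures and readings showed:
- **Soaps:** the round soap lies in the basin, and the oblong and wedge soaps are still in their compartments.
- **Carousel:** it is back level, and the gripper hangs clear of everything with wrist force near zero.
- **Basin:** its outline in the top picture is the same as at the start to within one pixel.
- **Brush and peg clamp:** they look unmoved. The pixel comparison over that area did not come out clean (largest difference 66). I put it down to the arm's shadow and did not check further.

The wrist force readings between moves stayed under about 8 N.

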